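Load the drop loader by colour and hold its spring gate at the mark

ROBOT

A 6-joint arm with a two-finger parallel gripper is mounted at the origin on a cart in front of the work surface, level with it; the furniture and walls round the work are solid. World frame = base frame: x ahead of the robot, y to its left, z up, the work surface at z = 0. Lengths are in m, angles in rad, forces in N, time in s.
With the tool pointing down it reaches from about 0.35 to 0.875 m from the base axis. Payload 4.2 kg.
Tool frame: the origin (TCP) lies on the centre line of the jaws, within the pads' length; the fingertips stand 19 mm ahead of it and the grasp point (between the pads) is the TCP; z points along the fingers, y is the line along which they close (so a half turn about z gives the same grasp; the last joint's range is limited). The gripper opens to 87 mm and grips with 3 to 60 N. Pads are 19 mm wide; open, the fingers measure 117 mm over their backs; the gripper's body (75 mm by 190 mm) begins 51 mm behind the grasp point.
Start: joints at [-1.061, 0.385, 0.008, 0, -1.194, -0.259], TCP at [0.155, -0.605, 0.242] pointing down, gripper open.
Joint ranges: [-3.14, 3.14], [-1.21, 2.06], [-1.07, 1.41], [-3.16, 2.05], [-2.99, -0.16], [-3.1, 3.1]. Speed limits (rad/s): [2.79, 2.79, 3.14, 3.14, 3.14, 3.14].

INTERFACE

Orientations are given as [roll, pitch, yaw] about the fixed x, y, z axes, in that order (R = Rz(yaw) Ry(pitch) Rx(roll)).
In Python, from plant import telemetry, read_camera, camera_params, arm, spot_in, tip_of gives the robot as it stands.
- The arm moves only by the tool move_arm, never from a script. Its argument "increments" is a list of rows, each an object of numbers: "wx", "wy", "wz": the turn, a rotation vector about the tool's x, y, z in rad; "x", "y", "z": the shift along the tool's x, y, z in cm; "claw": the finger opening in cm, from 0 to 8.7. A call has 1 to 12 rows; each row is the pose to reach, as a shift and turn from the pose commanded when the call began, along the tool's axes at that moment; what a row does not reach only later rows make up. A row lasts 1/10 s, in which the tool goes at most 50 mm and 8.59 degrees, less where a joint would pass 70% of its speed; a pose out of reach is approached as far as the arm can. A call with a gripper value outside its range is refused whole. The fingers move at their own pace and stop on an object; "grip_force" is the grip in N (left out, the last holds). Time passes only in rows, so rows that repeat a pose let the fingers close. It gives the time, the measured TCP pose, the force, the opening and the grip force at its end, in the units of the state.
- telemetry.get_state(): the state, without advancing time (a new reading comes with each control period).
- read_camera(name): name is "scene" or "top"; returns the picture (480x640x3 uint8, blue, green, red); there is no depth.
- camera_params(name): a dict with "intrinsics" (3x3 intrinsics, pixels), "pose" (4x4, takes a point from camera to world coordinates). Camera axes: x right, y up, looking along -z (the intrinsics and any distortion apply to the point x, -y, -z); pixel columns grow to the right and rows downward; lengths in m; the calibration is good to about 2 mm. A picture is of the moment at which its call begins. camera_params takes no time and is no camera call.
- arm.finish_job(): hands the job in; it is judged then, once.
Trained networks look in the newest picture that a camera, given by its name, has taken for a name from the list of things; names that differ only in an ending like _2 or _b are one class to them, and where a whole thing is asked for, a point or a joint stands for the part that bears it (a point fixed in the world has none). Each returns a list of dicts, best first, with "p" (0 to 1); they miss things now and then, are a little off and sometimes report something else, mostly with a low value. They report only what shows in the picture. A call takes as long as a camera call. They do not tell look-alikes from the thing itself.
- spot_in(camera, query): "point" ([x, y, z] in m, in the coordinates of the camera as it stood for that picture, good to about 4 mm: the middle of the surface that is visible of it).
- tip_of(camera, query): "point" ([x, y, z] in m, in the coordinates of the camera as it stood for that picture, good to about 4 mm: a listed point, or the origin of a listed thing).
The state is a dict: "time_s": time; "joint_positions": joint angles; "qd": joint speeds; "joint_torque": joint torques, N m; "eef_pos": TCP position; "eef_rot": TCP orientation; "force": force on the tool from outside, world axes, zero at the start; "ft_torque": the same for the moment, N m; "finger_gap": opening from 0.0 (shut) to 1.0 (fully open); "finger_force": force on a finger pad.
Only numpy, scipy, OpenCV 4.12 (cv2) and the standard library are available. Lean on these libraries where they do the work, as an engineer would, in place of code of your own. Each camera call takes 0.05 s, during which the arm holds its last target. There are 200 camera calls.

TASK

Stand each of the three vials upright, cap up, in the well of the drop loader whose rim has the colour of its cap, and let go of it, with the gate still shut. When all three are loaded, pull the spring-return gate out by its black grip until its orange pointer lies on the white lines of the rails, so that the vials drop into the pockets below, and finish while holding the gate there: do not let go of it at the end. Leave the white tub and the label roll where they are.

Things in the scene. Friction and masses are not known exactly. Their poses are not given: they have to be found in the camera images.
- loader: drop loader, fixed stand 225 x 190 mm. Origin: on table under middle well; x to its back, y to its left, z up; black grip at its front. Aluminium hopper (x -30..30, y -95..95, z 71..105 mm) with three 28 mm square wells, flared mouths, at y +50 red, 0 yellow, -50 blue. Below them a sliding steel gate, top at z = 70, is the wells' floor; under it a black block with pockets.
- gate (a joint): how far the gate is pulled out (loader's -x), m: 0 shut, 0.060 end stop, 0.040 pointer on the mark. A spring always pulls it home (4.5 N at 0, 10.5 N at the mark); let go, it snaps shut. A vial in a well falls through between 0.025 and 0.036; the openings stay clear under the wells to 0.048.
- gate_grip (a point): centre of the gate's black upright grip, 10 mm below its top; moves with the gate. Grip: 12 mm thick (loader's x), 60 mm wide (y), z = 70 to 112 mm; this point at z = 102 mm, loader x = -85 mm when shut. 49 mm free between grip and hopper. An orange pointer bar crosses the gate at its foot (z 74..77 mm), its ends over the rails.
- mark (a point): point midway between the white lines on the two dark rails (rail tops z = 73 mm, loader y = +-84 mm), at loader x = -125 mm, z = 90 mm; fixed. With the gate at the mark, point gate_grip is straight above it.
- vial_red: loose white vial with a red cap, starts standing on the table; 50 mm tall, body 21 mm and cap (top 14 mm) 22 mm in diameter, about 30 g. Origin: centre of its underside, z along it to the cap. Standing in a well on the closed gate it sticks out 15 mm above the hopper.
- lane_red (a point): centre of the well with the red rim, at the level of the gate's top (35 mm below the hopper's top); axes as the loader.
- nest_red (a point): centre of the floor of the 28 mm square, 28 mm deep pocket below the red well, z = 8 mm (62 mm below point lane_red); axes as the loader.
- vial_yellow: loose white vial with a yellow cap, starts standing on the table; 50 mm tall, body 21 mm and cap (top 14 mm) 22 mm in diameter, about 30 g. Origin: centre of its underside, z along it to the cap. Standing in a well on the closed gate it sticks out 15 mm above the hopper.
- lane_yellow (a point): centre of the well with the yellow rim, at the level of the gate's top (35 mm below the hopper's top); axes as the loader.
- nest_yellow (a point): centre of the floor of the 28 mm square, 28 mm deep pocket below the yellow well, z = 8 mm (62 mm below point lane_yellow); axes as the loader.
- vial_blue: loose white vial with a blue cap, starts standing on the table; 50 mm tall, body 21 mm and cap (top 14 mm) 22 mm in diameter, about 30 g. Origin: centre of its underside, z along it to the cap. Standing in a well on the closed gate it sticks out 15 mm above the hopper.
- lane_blue (a point): centre of the well with the blue rim, at the level of the gate's top (35 mm below the hopper's top); axes as the loader.
- nest_blue (a point): centre of the floor of the 28 mm square, 28 mm deep pocket below the blue well, z = 8 mm (62 mm below point lane_blue); axes as the loader.
- milky_tub: bystander: milky white square tub, open, 110 x 126 mm, 98 mm tall; origin centre of underside.
- label_roll: bystander: roll of white tape with round brown labels, standing on end, 68 mm diameter, 46 mm tall; origin centre of underside.
There are look-alikes about, which are no part of the job. Leave any purple look-alike of the vial_blue alone.

How it is judged:
On the way:
1. all three vials stand released in the wells of their own colour, on the closed gate (horizontal distance between vial_red and lane_red below 0.009 m and z of vial_red in the frame of lane_red between -0.006 and 0.006 m and contact force between the fingers and vial_red below 0.1 N and horizontal distance between vial_yellow and lane_yellow below 0.009 m and z of vial_yellow in the frame of lane_yellow between -0.006 and 0.006 m and contact force between the fingers and vial_yellow below 0.1 N and horizontal distance between vial_blue and lane_blue below 0.009 m and z of vial_blue in the frame of lane_blue between -0.006 and 0.006 m and contact force between the fingers and vial_blue below 0.1 N and value of joint gate below 0.006 m), for 0.2 s.
At the end, for the whole second after the job is handed in: The gate is held still by the fingers (contact over 3 N) with the pointer on the mark (joint 0.040 m, within 5 mm), and each vial stands upright (within 0.45 rad) on the floor of the pocket under the well of its colour (within 14 mm of the pocket's site) (value of joint gate between 0.035 and 0.045 m and velocity of joint gate between -0.01 and 0.01 m/s and contact force between the fingers and gate above 3 N and distance between vial_red and nest_red below 0.014 m and angle between each of vial_red, vial_yellow, vial_blue's own z axis and vertical below 0.45 rad and distance between vial_yellow and nest_yellow below 0.014 m and distance between vial_blue and nest_blue below 0.014 m); the arm keeps its last pose, push and grip.
It fails at once if the tub or the label roll is moved more than 20 mm (distance of any of milky_tub, label_roll from where it was at the start of the episode above 0.02 m).
It also fails if it takes over 72 s, if anything falls off the work surface, if the arm or the gripper's body presses on something with over 40 N, if the wrist force passes 120 N, or if a joint passes its speed limit or range.

## Working session

There is one attempt and no reset: what is moved stays moved. The work goes in short steps, Python scripts to look and compute and a tool call to move; the robot and the scene stay as the last step left them, time stands still between calls to the robot, and variables do not carry over. Pictures are saved under pics/ and viewed, at most 10 in all, crops included, and the job is handed in when it is done.

Besides the shell and the picture viewer there is one more tool, called after "Call:" by a JSON object that holds its "op" and its "data". move_arm: Moves the arm, as the interface text tells. Its arguments: {"type":"object","properties":{"increments":{"type":"array","items":{"type":"object","properties":{"wx":{"type":"number"},"wy":{"type":"number"},"wz":{"type":"number"},"x":{"type":"number"},"y":{"type":"number"},"z":{"type":"number"},"claw":{"type":"number"}}}},"grip_force":{"type":"number"}},"required":["increments"]}

```bash
mkdir -p pics; cat > h.py <<'E'
import numpy as np, cv2
from plant import telemetry, read_camera, camera_params, arm, spot_in, tip_of
def w(cam,p):
    T=np.array(camera_params(cam)["pose"]); return (T@np.r_[p,1])[:3]
def proj(cam,P):
    c=camera_params(cam);T=np.linalg.inv(np.array(c["pose"]));q=(T@np.r_[P,1])[:3]
    k=np.array(c["intrinsics"])@np.array([q[0],-q[1],-q[2]]);return k[:2]/k[2]
def pix(cam,uv,z):
    c=camera_params(cam);T=np.array(c["pose"]);d=np.linalg.inv(np.array(c["intrinsics"]))@np.r_[uv,1]
    d=T[:3,:3]@np.array([d[0],-d[1],-d[2]]);o=T[:3,3];return o+d*(z-o[2])/d[2]
E
python3 - <<'E'
from h import *
a=read_camera("scene");cv2.imwrite("pics/s0.png",a)
b=read_camera("top");cv2.imwrite("pics/t0.png",b)
for c in("scene","top"):
    print(c,camera_params(c))
    for q in("loader","gate_grip","mark","vial_red","vial_yellow","vial_blue","lane_red","lane_yellow","lane_blue","milky_tub","label_roll"):
        print(q,[(round(d["p"],2),w(c,d["point"]).round(3).tolist(),proj(c,w(c,d["point"])).round().tolist()) for d in tip_of(c,q)[:4]])
print(telemetry.get_state())
E
```

```text
scene {'intrinsics': array([[516.74201748,   0.        , 322.85636501],
       [  0.        , 516.74201748, 237.76310926],
       [  0.        ,   0.        ,   1.        ]]), 'pose': array([[ 0.88606864,  0.21793049, -0.4091316 ,  0.17681532],
       [-0.46341021,  0.39445194, -0.79351033, -0.83483993],
       [-0.01154734,  0.89270038,  0.4505027 ,  0.51846263],
       [ 0.        ,  0.        ,  0.        ,  1.        ]])}
loader [(0.96, [0.607, 0.181, -0.001], [287.0, 225.0])]
gate_grip [(0.63, [0.602, 0.124, 0.068], [295.0, 206.0]), (0.59, [0.527, 0.202, 0.103], [249.0, 187.0])]
mark [(0.61, [0.483, 0.206, 0.087], [230.0, 196.0])]
vial_red [(0.88, [0.547, -0.269, 0.006], [367.0, 333.0])]
vial_yellow [(0.9, [0.541, -0.34, -0.005], [389.0, 366.0]), (0.57, [0.622, 0.228, 0.071], [284.0, 188.0])]
vial_blue [(0.82, [0.577, -0.153, -0.003], [347.0, 298.0]), (0.76, [0.582, -0.212, -0.001], [367.0, 313.0]), (0.55, [0.572, -0.095, 0.001], [330.0, 282.0])]
lane_red [(0.87, [0.621, 0.228, 0.07], [283.0, 189.0])]
lane_yellow [(0.66, [0.607, 0.178, 0.068], [286.0, 198.0])]
lane_blue []
milky
[... 1405 characters left out ...]
, 321.0])]
{'time_s': 1.2, 'joint_positions': array([-1.06139749e+00,  3.84695952e-01,  7.92818181e-03,  1.57923543e-06,
       -1.19398981e+00, -2.58585282e-01]), 'qd': array([ 0.00101003, -0.00028335, -0.00139708, -0.00011252, -0.00022983,
       -0.00097582]), 'joint_torque': array([ 9.80566983e-04, -3.90480816e+01,  1.87614763e+01,  4.22453105e+00,
        1.52714958e-02, -2.07232904e-05]), 'eef_pos': array([ 0.15513748, -0.6054338 ,  0.24156381]), 'eef_rot': array([-3.14155482e+00,  8.48946392e-06, -2.89077852e+00]), 'force': array([-0.08554492, -0.25153457, -0.12241615]), 'ft_torque': array([ 0.02858238, -0.02160769, -0.04743714]), 'finger_force': 0.0, 'finger_gap': 1.0023312444426358}
```

```bash
python3 - <<'E'
import cv2,numpy as np
a=cv2.imread("pics/s0.png");b=cv2.imread("pics/t0.png")
c1=cv2.resize(a[150:390,200:440],(600,600),interpolation=cv2.INTER_CUBIC)
cv2.imwrite("pics/c1.png",c1)
cv2.imwrite("pics/c2.png",cv2.resize(b[150:350,140:480],(800,470),interpolation=cv2.INTER_CUBIC))
E
```

```text
(no output)
```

View pics/c1.png

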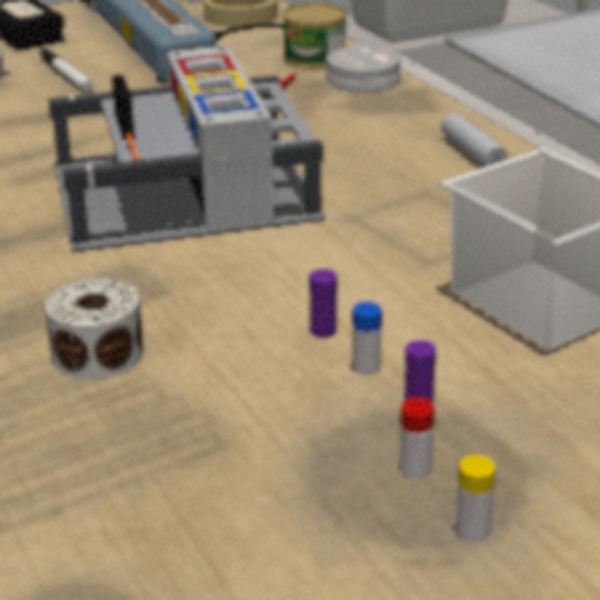

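View pics/c2.png

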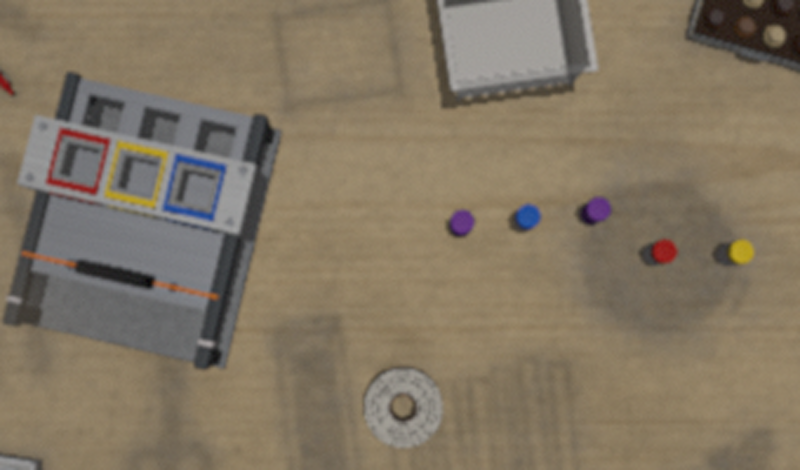

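Three candidates for vial_blue are at top px (334,245) purple, (363,243) blue and (389,241) purple. The middle one has the blue cap and white body, so it is the real vial, and the enlarged crops confirm it. Red is at (416,257) and yellow at (447,258). Next I'll refine positions by colour.

```bash
cat >> h.py <<'E'
R={"red":[((0,130,90),(6,255,255)),((174,130,90),(180,255,255))],"yellow":[((20,130,90),(33,255,255))],"blue":[((100,130,60),(118,255,255))]}
def blobs(img,col,amin=20):
    hsv=cv2.cvtColor(img,cv2.COLOR_BGR2HSV);m=sum(cv2.inRange(hsv,np.array(a),np.array(b)) for a,b in R[col])
    cs,_=cv2.findContours(m,cv2.RETR_EXTERNAL,cv2.CHAIN_APPROX_NONE);out=[]
    for c in cs:
        if cv2.contourArea(c)>amin:
            M=cv2.moments(c);out.append((M["m10"]/M["m00"],M["m01"]/M["m00"],cv2.contourArea(c)))
    return out
E
python3 - <<'E'
from h import *
for cam,f in(("top","t0"),("scene","s0")):
    im=cv2.imread(f"pics/{f}.png")
    for col in R:
        for u,v,A in blobs(im,col): print(cam,col,round(u),round(v),A,"cap",pix(cam,(u,v),.047 if cam=="top" else .043).round(4)[:2],"rim",pix(cam,(u,v),.105).round(4)[:2])
E
```

```text
top red 422 257 69.0 cap [ 0.5414 -0.2698] rim [ 0.5377 -0.2578]
top red 170 229 22.5 cap [0.6039 0.2511] rim [0.5968 0.2344]
top red 175 208 22.0 cap [0.6479 0.2418] rim [0.6383 0.2256]
top red 126 167 146.5 cap [0.7359 0.3462] rim [0.7215 0.3242]
top yellow 455 257 73.0 cap [ 0.5407 -0.3368] rim [ 0.5371 -0.321 ]
top yellow 195 234 33.0 cap [0.5917 0.1989] rim [0.5853 0.185 ]
top yellow 201 214 30.0 cap [0.6349 0.1875] rim [0.6261 0.1743]
top blue 364 242 56.0 cap [ 0.5727 -0.1502] rim [ 0.5673 -0.1448]
top blue 220 240 23.5 cap [0.5797 0.1476] rim [0.574  0.1365]
top blue 225 219 24.0 cap [0.6233 0.1376] rim [0.6151 0.1271]
scene red 367 315 134.0 cap [ 0.5436 -0.2702] rim [ 0.4958 -0.3438]
scene yellow 390 339 181.5 cap [ 0.5424 -0.3372] rim [ 0.4947 -0.4021]
scene blue 346 276 79.5 cap [ 0.5751 -0.1521] rim [ 0.5232 -0.2412]
scene blue 376 68 1007.5 cap [1.8952 1.8   ] rim [1.6711 1.4564]
scene blue 359 51 31.5 cap [2.2021 2.4874] rim [1.938  2.0542]
```

Call:
{"op": "move_arm", "data": {"increments": [{"x": -44.1,"y": 16.4,"z": 11.0,"wz": -1.092,"claw": 5},{"x": -44.1,"y": 16.4,"z": 11.0,"wz": -1.092,"claw": 5},{"x": -44.1,"y": 16.4,"z": 11.0,"wz": -1.092,"claw": 5},{"x": -44.1,"y": 16.4,"z": 11.0,"wz": -1.092,"claw": 5},{"x": -44.1,"y": 16.4,"z": 11.0,"wz": -1.092,"claw": 5},{"x": -44.1,"y": 16.4,"z": 11.0,"wz": -1.092,"claw": 5},{"x": -44.1,"y": 16.4,"z": 11.0,"wz": -1.092,"claw": 5},{"x": -44.1,"y": 16.4,"z": 11.0,"wz": -1.092,"claw": 5},{"x": -44.1,"y": 16.4,"z": 11.0,"wz": -1.092,"claw": 5},{"x": -44.1,"y": 16.4,"z": 11.0,"wz": -1.092,"claw": 5},{"x": -44.1,"y": 16.4,"z": 11.0,"wz": -1.092,"claw": 5},{"x": -44.1,"y": 16.4,"z": 11.0,"wz": -1.092,"claw": 5}]}}

```text
$.increments[0]: bad value
```

```bash
cat >> h.py <<'E'
from scipy.spatial.transform import Rotation as Ro
def to(P):
    s=telemetry.get_state();R_=Ro.from_euler("xyz",s["eef_rot"]).as_matrix();p=s["eef_pos"]
    return (R_.T@(np.array(P)-p)*100).round(2)
L=np.array([.606,.1805]);ly=np.array([.226,.974]);lx=np.array([.974,-.226])
V=dict(red=(.5425,-.270),yellow=(.5415,-.337),blue=(.574,-.151));LN={"red":L+.05*ly,"yellow":L,"blue":L-.05*ly}
E
python3 - <<'E'
from h import *
s=telemetry.get_state();print(s["time_s"],s["eef_pos"],s["eef_rot"],s["qd"].round(3),to([*V["yellow"],.058]))
c=read_camera("scene");cv2.imwrite("pics/s1.png",cv2.resize(c[240:420,280:500],(733,600)))
E
```

```text
1.2 [ 0.15513748 -0.6054338   0.24156381] [-3.14155482e+00  8.48946392e-06 -2.89077852e+00] [ 0.001 -0.    -0.001 -0.    -0.    -0.001] [-44.09  16.41  18.36]
```

View pics/s1.png

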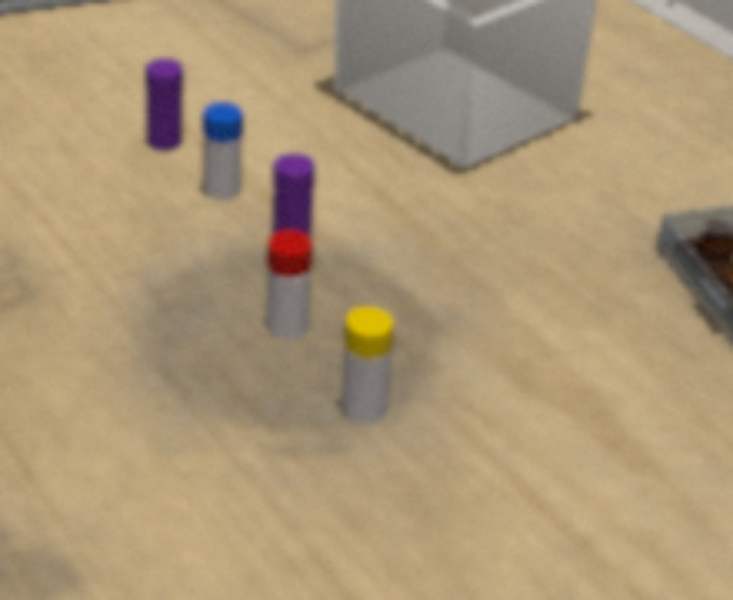

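The picture shows the scene unchanged, because the move was refused. Next I'll send full rows.

Call:
{"op": "move_arm", "data": {"increments": [{"x": -4,"y": 1.5,"z": 1,"wx": 0,"wy": 0,"wz": -0.1,"claw": 5}]}}

```text
time_s: 1.35
eef_pos: [0.1883, -0.5833, 0.2325]
eef_rot: [-3.138, -0.001, -2.794]
force: [1.7, 0.8, -0.4]
finger_gap: 0.964
finger_force: 0.0
```

Call:
{"op": "move_arm", "data": {"increments": [{"x": -41.4,"y": 10.8,"z": 10,"wx": 0,"wy": 0,"wz": -0.992,"claw": 5},{"x": -41.4,"y": 10.8,"z": 10,"wx": 0,"wy": 0,"wz": -0.992,"claw": 5},{"x": -41.4,"y": 10.8,"z": 10,"wx": 0,"wy": 0,"wz": -0.992,"claw": 5},{"x": -41.4,"y": 10.8,"z": 10,"wx": 0,"wy": 0,"wz": -0.992,"claw": 5},{"x": -41.4,"y": 10.8,"z": 10,"wx": 0,"wy": 0,"wz": -0.992,"claw": 5},{"x": -41.4,"y": 10.8,"z": 10,"wx": 0,"wy": 0,"wz": -0.992,"claw": 5},{"x": -41.4,"y": 10.8,"z": 10,"wx": 0,"wy": 0,"wz": -0.992,"claw": 5},{"x": -41.4,"y": 10.8,"z": 10,"wx": 0,"wy": 0,"wz": -0.992,"claw": 5},{"x": -41.4,"y": 10.8,"z": 10,"wx": 0,"wy": 0,"wz": -0.992,"claw": 5},{"x": -41.4,"y": 10.8,"z": 10,"wx": 0,"wy": 0,"wz": -0.992,"claw": 5},{"x": -41.4,"y": 10.8,"z": 10,"wx": 0,"wy": 0,"wz": -0.992,"claw": 5}]}}

```text
time_s: 2.45
eef_pos: [0.5422, -0.3365, 0.131]
eef_rot: [3.14, 0.0, -1.797]
force: [-0.5, -0.5, -0.8]
finger_gap: 0.576
finger_force: 0.0
```

```bash
python3 - <<'E'
from h import *
s=telemetry.get_state();print(s["eef_rot"],s["eef_pos"],to([*V["yellow"],.058]))
E
```

```text
[ 3.14038032e+00  2.02930335e-05 -1.79704454e+00] [ 0.5422435  -0.33652873  0.13096701] [0.06 0.05 7.3 ]
```

Call:
{"op": "move_arm", "data": {"increments": [{"x": 0,"y": 0,"z": 4,"wx": 0,"wy": 0,"wz": 0,"claw": 5},{"x": 0,"y": 0,"z": 7.4,"wx": 0,"wy": 0,"wz": 0,"claw": 5},{"x": 0,"y": 0,"z": 7.4,"wx": 0,"wy": 0,"wz": 0,"claw": 5},{"x": 0,"y": 0,"z": 7.4,"wx": 0,"wy": 0,"wz": 0,"claw": 1.2},{"x": 0,"y": 0,"z": 7.4,"wx": 0,"wy": 0,"wz": 0,"claw": 1.2},{"x": 0,"y": 0,"z": 7.4,"wx": 0,"wy": 0,"wz": 0,"claw": 1.2},{"x": 0,"y": 0,"z": 7.4,"wx": 0,"wy": 0,"wz": 0,"claw": 1.2},{"x": 0,"y": 0,"z": 7.4,"wx": 0,"wy": 0,"wz": 0,"claw": 1.2},{"x": 0,"y": 0,"z": 7.4,"wx": 0,"wy": 0,"wz": 0,"claw": 1.2}], "grip_force": 12}}

```text
time_s: 3.35
eef_pos: [0.5424, -0.3376, 0.0588]
eef_rot: [-3.14, -0.001, -1.798]
force: [-0.8, 0.7, 4.1]
finger_gap: 0.247
finger_force: 12.0
```

```bash
python3 - <<'E'
from h import *
s=telemetry.get_state();print(s["eef_rot"],s["eef_pos"],s["finger_gap"],s["finger_force"])
for k in LN: print(k,LN[k],to([*LN[k],.20]),to([*V[k],.20]))
E
```

```text
[-3.13999637e+00 -6.36466532e-04 -1.79826569e+00] [ 0.54235452 -0.33755988  0.05878164] 0.24741256214917404 12.011083513498306
red [0.6173 0.2292] [-56.9    5.46 -14.17] [ -6.58   1.49 -14.13]
yellow [0.606  0.1805] [-51.9    5.46 -14.16] [ -0.03   0.07 -14.12]
blue [0.5947 0.1318] [-46.9    5.46 -14.16] [-18.88   1.1  -14.14]
```

Call:
{"op": "move_arm", "data": {"increments": [{"x": 0,"y": 0,"z": -5,"wx": 0,"wy": 0,"wz": 0,"claw": 1.2},{"x": 0,"y": 0,"z": -10,"wx": 0,"wy": 0,"wz": 0,"claw": 1.2},{"x": -5,"y": 0.6,"z": -14,"wx": 0,"wy": 0,"wz": 0,"claw": 1.2},{"x": -9.5,"y": 1.1,"z": -14,"wx": 0,"wy": 0,"wz": 0,"claw": 1.2},{"x": -14,"y": 1.6,"z": -14,"wx": 0,"wy": 0,"wz": 0,"claw": 1.2},{"x": -18.5,"y": 2.1,"z": -14,"wx": 0,"wy": 0,"wz": 0,"claw": 1.2},{"x": -23,"y": 2.6,"z": -14,"wx": 0,"wy": 0,"wz": 0,"claw": 1.2},{"x": -27.5,"y": 3.1,"z": -14,"wx": 0,"wy": 0,"wz": 0,"claw": 1.2},{"x": -32,"y": 3.6,"z": -14,"wx": 0,"wy": 0,"wz": 0,"claw": 1.2},{"x": -36.5,"y": 4.1,"z": -14,"wx": 0,"wy": 0,"wz": 0,"claw": 1.2},{"x": -41,"y": 4.6,"z": -14,"wx": 0,"wy": 0,"wz": 0,"claw": 1.2},{"x": -45.5,"y": 5.1,"z": -14,"wx": 0,"wy": 0,"wz": 0,"claw": 1.2}]}}

```text
time_s: 4.55
eef_pos: [0.5947, 0.1195, 0.1974]
eef_rot: [3.141, 0.0, -1.799]
force: [0.3, -0.6, -0.3]
finger_gap: 0.249
finger_force: 12.0
```

Call:
{"op": "move_arm", "data": {"increments": [{"x": -4,"y": 0.3,"z": 0,"wx": 0,"wy": 0,"wz": 0,"claw": 1.2},{"x": -6.4,"y": 0.4,"z": 1,"wx": 0,"wy": 0,"wz": 0,"claw": 1.2},{"x": -6.4,"y": 0.4,"z": 1.5,"wx": 0,"wy": 0,"wz": 0,"claw": 1.2},{"x": -6.4,"y": 0.4,"z": 1.5,"wx": 0,"wy": 0,"wz": 0,"claw": 1.2},{"x": -6.4,"y": 0.4,"z": 1.5,"wx": 0,"wy": 0,"wz": 0,"claw": 1.2}]}}

```text
time_s: 5.05
eef_pos: [0.6053, 0.1795, 0.1821]
eef_rot: [3.141, -0.001, -1.8]
force: [0.8, 0.4, 0.2]
finger_gap: 0.246
finger_force: 12.0
```

```bash
python3 - <<'E'
from h import *
s=telemetry.get_state();print(s["eef_rot"],s["eef_pos"],s["finger_gap"],s["finger_force"],to([*LN["yellow"],.128]))
a=read_camera("scene");b=read_camera("top")
for c in("scene","top"):
    for q in("vial_yellow","lane_yellow"):
        print(c,q,[(round(d["p"],2),w(c,d["point"]).round(3).tolist()) for d in tip_of(c,q)[:3]])
x=np.hstack([cv2.resize(a[120:270,200:350],(400,400)),cv2.resize(b[160:310,130:280],(400,400))]);cv2.imwrite("pics/p1.png",x)
E
```

```text
[ 3.14056286e+00 -1.12856400e-03 -1.79995662e+00] [0.60526202 0.17950545 0.18205291] 0.24551944025758113 11.98679968714714 [-0.12 -0.05  5.41]
scene vial_yellow [(0.76, [0.6, 0.179, 0.12])]
scene lane_yellow [(0.92, [0.606, 0.181, 0.07]), (0.23, [0.611, 0.183, 0.006])]
top vial_yellow [(0.51, [0.602, 0.183, 0.128])]
top lane_yellow [(0.97, [0.605, 0.182, 0.071])]
```

View pics/p1.png

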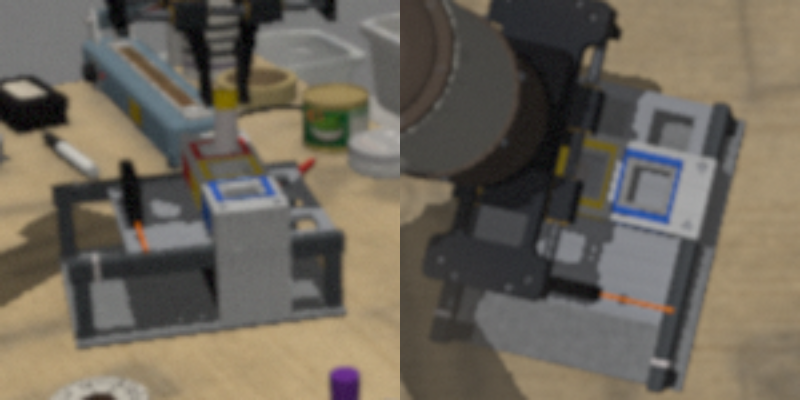

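The vial hangs upright over the yellow well (scene crop at 228,150). I'll lower it next.

Call:
{"op": "move_arm", "data": {"increments": [{"x": -0.1,"y": 0,"z": 1,"wx": 0,"wy": 0,"wz": 0,"claw": 1.2},{"x": -0.1,"y": 0,"z": 2,"wx": 0,"wy": 0,"wz": 0,"claw": 1.2},{"x": -0.1,"y": 0,"z": 3,"wx": 0,"wy": 0,"wz": 0,"claw": 1.2},{"x": -0.1,"y": 0,"z": 4,"wx": 0,"wy": 0,"wz": 0,"claw": 1.2},{"x": -0.1,"y": 0,"z": 4.5,"wx": 0,"wy": 0,"wz": 0,"claw": 1.2},{"x": -0.1,"y": 0,"z": 5.0,"wx": 0,"wy": 0,"wz": 0,"claw": 1.2},{"x": -0.1,"y": 0,"z": 5.0,"wx": 0,"wy": 0,"wz": 0,"claw": 1.2}]}}

```text
time_s: 6.05
eef_pos: [0.6054, 0.1816, 0.1316]
eef_rot: [3.14, -0.001, -1.799]
force: [0.5, 0.1, -0.8]
finger_gap: 0.249
finger_force: 12.0
```

Call:
{"op": "move_arm", "data": {"increments": [{"x": 0,"y": 0,"z": 0.1,"wx": 0,"wy": 0,"wz": 0,"claw": 1.2},{"x": 0,"y": 0,"z": 0.1,"wx": 0,"wy": 0,"wz": 0,"claw": 4},{"x": 0,"y": 0,"z": 0.1,"wx": 0,"wy": 0,"wz": 0,"claw": 5},{"x": 0,"y": 0,"z": 0.1,"wx": 0,"wy": 0,"wz": 0,"claw": 5},{"x": 0,"y": 0,"z": -3,"wx": 0,"wy": 0,"wz": 0,"claw": 5},{"x": 0,"y": 0,"z": -7,"wx": 0,"wy": 0,"wz": 0,"claw": 5},{"x": 0,"y": 0,"z": -7,"wx": 0,"wy": 0,"wz": 0,"claw": 5}]}}

```text
time_s: 6.75
eef_pos: [0.6092, 0.1828, 0.2095]
eef_rot: [-3.131, 0.007, -1.797]
force: [0.8, -0.1, 0.5]
finger_gap: 0.567
finger_force: 0.0
```

```bash
python3 - <<'E'
from h import *
a=read_camera("scene")
print([(round(d["p"],2),w("scene",d["point"]).round(3).tolist()) for d in tip_of("scene","vial_yellow")[:3]])
cv2.imwrite("pics/y1.png",cv2.resize(a[150:230,220:320],(500,400)))
s=telemetry.get_state();print(s["eef_pos"],s["finger_gap"],[to([*V[k],.15]) for k in("red","blue")])
E
```

```text
[(0.64, [0.605, 0.181, 0.065])]
[0.60615787 0.18202762 0.20404476] 0.5698375165989517 [array([45.48, -4.01,  5.3 ]), array([33.18, -4.39,  5.33])]
```

View pics/y1.png

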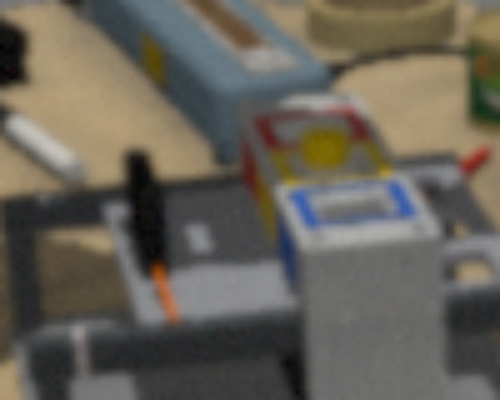

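The yellow vial stands in its well (crop at 325,150). Red is next.

Call:
{"op": "move_arm", "data": {"increments": [{"x": 4,"y": -0.4,"z": 0,"wx": 0,"wy": 0,"wz": 0,"claw": 5},{"x": 8.5,"y": -0.8,"z": 0,"wx": 0,"wy": 0,"wz": 0,"claw": 5},{"x": 13,"y": -1.2,"z": 0,"wx": 0,"wy": 0,"wz": 0,"claw": 5},{"x": 17.5,"y": -1.6,"z": 0,"wx": 0,"wy": 0,"wz": 0,"claw": 5},{"x": 22,"y": -2,"z": 0,"wx": 0,"wy": 0,"wz": 0,"claw": 5},{"x": 26.5,"y": -2.4,"z": 0,"wx": 0,"wy": 0,"wz": 0,"claw": 5},{"x": 31,"y": -2.8,"z": 0,"wx": 0,"wy": 0,"wz": 0,"claw": 5},{"x": 35.5,"y": -3.2,"z": 0,"wx": 0,"wy": 0,"wz": 0,"claw": 5},{"x": 40,"y": -3.6,"z": 1.5,"wx": 0,"wy": 0,"wz": 0,"claw": 5},{"x": 44,"y": -4,"z": 4,"wx": 0,"wy": 0,"wz": 0,"claw": 5},{"x": 45.5,"y": -4,"z": 6,"wx": 0,"wy": 0,"wz": 0,"claw": 5},{"x": 45.5,"y": -4,"z": 6,"wx": 0,"wy": 0,"wz": 0,"claw": 5}]}}

```text
time_s: 8.05
eef_pos: [0.5382, -0.2718, 0.1377]
eef_rot: [3.132, 0.001, -1.804]
force: [-0.5, 0.7, -0.9]
finger_gap: 0.574
finger_force: 0.0
```

```bash
python3 - <<'E'
from h import *
s=telemetry.get_state();print(s["eef_pos"],s["eef_rot"],to([*V["red"],.058]))
E
```

```text
[ 0.53818121 -0.27182523  0.13766521] [ 3.13171872e+00  8.22987548e-04 -1.80350011e+00] [-0.27 -0.46  7.96]
```

Call:
{"op": "move_arm", "data": {"increments": [{"x": 0,"y": -0.1,"z": 3,"wx": 0,"wy": 0,"wz": 0,"claw": 5},{"x": 0,"y": -0.1,"z": 6,"wx": 0,"wy": 0,"wz": 0,"claw": 5},{"x": 0,"y": -0.1,"z": 8,"wx": 0,"wy": 0,"wz": 0,"claw": 5},{"x": 0,"y": -0.1,"z": 8,"wx": 0,"wy": 0,"wz": 0,"claw": 5},{"x": 0,"y": -0.1,"z": 8,"wx": 0,"wy": 0,"wz": 0,"claw": 1.2},{"x": 0,"y": -0.1,"z": 8,"wx": 0,"wy": 0,"wz": 0,"claw": 1.2},{"x": 0,"y": -0.1,"z": 8,"wx": 0,"wy": 0,"wz": 0,"claw": 1.2},{"x": 0,"y": -0.1,"z": 8,"wx": 0,"wy": 0,"wz": 0,"claw": 1.2},{"x": 0,"y": -0.1,"z": 8,"wx": 0,"wy": 0,"wz": 0,"claw": 1.2},{"x": 0,"y": -0.1,"z": 8,"wx": 0,"wy": 0,"wz": 0,"claw": 1.2}]}}

```text
time_s: 9.05
eef_pos: [0.5432, -0.271, 0.0634]
eef_rot: [-3.14, -0.0, -1.799]
force: [-0.2, 0.3, 3.4]
finger_gap: 0.248
finger_force: 12.0
```

```bash
python3 - <<'E'
from h import *
s=telemetry.get_state();print(s["eef_pos"],s["eef_rot"],to([*V["red"],.058]),to([*LN["red"],.2]))
E
```

```text
[ 0.5432217  -0.2709964   0.06338763] [-3.14040265e+00 -2.58020714e-04 -1.79861231e+00] [-0.08  0.09  0.54] [-50.4    4.06 -13.68]
```

Call:
{"op": "move_arm", "data": {"increments": [{"x": 0,"y": 0,"z": 0,"wx": 0,"wy": 0,"wz": 0,"claw": 4},{"x": 0,"y": 0,"z": 0,"wx": 0,"wy": 0,"wz": 0,"claw": 4},{"x": 0,"y": 0,"z": 0.5,"wx": 0,"wy": 0,"wz": 0,"claw": 4},{"x": 0,"y": 0,"z": 0.5,"wx": 0,"wy": 0,"wz": 0,"claw": 1.2},{"x": 0,"y": 0,"z": 0.5,"wx": 0,"wy": 0,"wz": 0,"claw": 1.2},{"x": 0,"y": 0,"z": 0.5,"wx": 0,"wy": 0,"wz": 0,"claw": 1.2},{"x": 0,"y": 0,"z": 0.5,"wx": 0,"wy": 0,"wz": 0,"claw": 1.2},{"x": 0,"y": 0,"z": 0.5,"wx": 0,"wy": 0,"wz": 0,"claw": 1.2}]}}

```text
time_s: 9.85
eef_pos: [0.5429, -0.2708, 0.0576]
eef_rot: [3.142, 0.0, -1.799]
force: [-0.1, 0.3, 0.5]
finger_gap: 0.244
finger_force: 12.0
```

Call:
{"op": "move_arm", "data": {"increments": [{"x": 0,"y": 0,"z": -5,"wx": 0,"wy": 0,"wz": 0,"claw": 1.2},{"x": 0,"y": 0,"z": -10,"wx": 0,"wy": 0,"wz": 0,"claw": 1.2},{"x": -5,"y": 0.4,"z": -14,"wx": 0,"wy": 0,"wz": 0,"claw": 1.2},{"x": -9.5,"y": 0.8,"z": -14,"wx": 0,"wy": 0,"wz": 0,"claw": 1.2},{"x": -14,"y": 1.2,"z": -14,"wx": 0,"wy": 0,"wz": 0,"claw": 1.2},{"x": -18.5,"y": 1.6,"z": -14,"wx": 0,"wy": 0,"wz": 0,"claw": 1.2},{"x": -23,"y": 2,"z": -14,"wx": 0,"wy": 0,"wz": 0,"claw": 1.2},{"x": -27.5,"y": 2.4,"z": -14,"wx": 0,"wy": 0,"wz": 0,"claw": 1.2},{"x": -32,"y": 2.8,"z": -14,"wx": 0,"wy": 0,"wz": 0,"claw": 1.2},{"x": -36.5,"y": 3.2,"z": -14,"wx": 0,"wy": 0,"wz": 0,"claw": 1.2},{"x": -41,"y": 3.6,"z": -14,"wx": 0,"wy": 0,"wz": 0,"claw": 1.2},{"x": -45.5,"y": 4,"z": -14,"wx": 0,"wy": 0,"wz": 0,"claw": 1.2}]}}

```text
time_s: 11.05
eef_pos: [0.6066, 0.1834, 0.1977]
eef_rot: [-3.141, 0.0, -1.799]
force: [0.5, -0.5, -0.6]
finger_gap: 0.245
finger_force: 12.0
```

Call:
{"op": "move_arm", "data": {"increments": [{"x": -3,"y": 0,"z": 0,"wx": 0,"wy": 0,"wz": 0,"claw": 1.2},{"x": -5,"y": 0,"z": 1,"wx": 0,"wy": 0,"wz": 0,"claw": 1.2},{"x": -5,"y": 0,"z": 1.5,"wx": 0,"wy": 0,"wz": 0,"claw": 1.2},{"x": -5,"y": 0,"z": 1.5,"wx": 0,"wy": 0,"wz": 0,"claw": 1.2},{"x": -5,"y": 0,"z": 1.5,"wx": 0,"wy": 0,"wz": 0,"claw": 1.2},{"x": -5,"y": 0,"z": 1.5,"wx": 0,"wy": 0,"wz": 0,"claw": 1.2}]}}

```text
time_s: 11.65
eef_pos: [0.6182, 0.2289, 0.183]
eef_rot: [-3.141, 0.0, -1.8]
force: [-0.6, 0.4, 1.0]
finger_gap: 0.243
finger_force: 12.0
```

```bash
python3 - <<'E'
from h import *
s=telemetry.get_state();print(s["eef_pos"],s["eef_rot"],s["finger_gap"],to([*LN["red"],.131]))
a=read_camera("scene");b=read_camera("top")
for c in("scene","top"):
    for q in("vial_red","lane_red"):
        print(c,q,[(round(d["p"],2),w(c,d["point"]).round(3).tolist()) for d in tip_of(c,q)[:3]])
E
```

```text
[0.6182149  0.22891305 0.18299297] [-3.14125071e+00  1.45513407e-04 -1.80028692e+00] 0.24347564204324543 [-0.01  0.1   5.2 ]
scene vial_red [(0.76, [0.623, 0.231, 0.131])]
scene lane_red [(0.77, [0.622, 0.228, 0.071])]
top vial_red [(0.42, [0.616, 0.232, 0.127])]
top lane_red [(0.86, [0.617, 0.228, 0.071])]
```

Call:
{"op": "move_arm", "data": {"increments": [{"x": 0,"y": 0,"z": 1,"wx": 0,"wy": 0,"wz": 0,"claw": 1.2},{"x": 0,"y": 0,"z": 2,"wx": 0,"wy": 0,"wz": 0,"claw": 1.2},{"x": 0,"y": 0,"z": 3,"wx": 0,"wy": 0,"wz": 0,"claw": 1.2},{"x": 0,"y": 0,"z": 4,"wx": 0,"wy": 0,"wz": 0,"claw": 1.2},{"x": 0,"y": 0,"z": 4.6,"wx": 0,"wy": 0,"wz": 0,"claw": 1.2},{"x": 0,"y": 0,"z": 5.2,"wx": 0,"wy": 0,"wz": 0,"claw": 1.2},{"x": 0,"y": 0,"z": 5.2,"wx": 0,"wy": 0,"wz": 0,"claw": 1.2}]}}

```text
time_s: 12.65
eef_pos: [0.6176, 0.23, 0.1294]
eef_rot: [3.14, -0.001, -1.799]
force: [-0.6, -0.4, -0.1]
finger_gap: 0.242
finger_force: 12.0
```

Call:
{"op": "move_arm", "data": {"increments": [{"x": 0,"y": 0,"z": 0,"wx": 0,"wy": 0,"wz": 0,"claw": 4},{"x": 0,"y": 0,"z": 0,"wx": 0,"wy": 0,"wz": 0,"claw": 5},{"x": 0,"y": 0,"z": 0,"wx": 0,"wy": 0,"wz": 0,"claw": 5},{"x": 0,"y": 0,"z": 0,"wx": 0,"wy": 0,"wz": 0,"claw": 5},{"x": 0,"y": 0,"z": -3,"wx": 0,"wy": 0,"wz": 0,"claw": 5},{"x": 0,"y": 0,"z": -7,"wx": 0,"wy": 0,"wz": 0,"claw": 5},{"x": 0,"y": 0,"z": -7,"wx": 0,"wy": 0,"wz": 0,"claw": 5},{"x": 0,"y": 0,"z": -7,"wx": 0,"wy": 0,"wz": 0,"claw": 5}]}}

```text
time_s: 13.45
eef_pos: [0.6184, 0.2305, 0.2021]
eef_rot: [-3.14, 0.003, -1.799]
force: [0.3, 0.6, -0.7]
finger_gap: 0.57
finger_force: 0.0
```

```bash
python3 - <<'E'
from h import *
a=read_camera("scene")
for q in("vial_yellow","vial_red"):print(q,[(round(d["p"],2),w("scene",d["point"]).round(3).tolist()) for d in tip_of("scene",q)[:3]])
s=telemetry.get_state();print(s["eef_pos"],s["finger_gap"],[to([*V[k],.15]) for k in("blue",)])
E
```

```text
vial_yellow [(0.73, [0.604, 0.18, 0.067]), (0.58, [0.606, 0.181, 0.067])]
vial_red []
[0.61733278 0.22985748 0.19918025] 0.573167893411953 [array([38.07, -4.4 ,  4.97])]
```

Call:
{"op": "move_arm", "data": {"increments": [{"x": 4,"y": -0.5,"z": 0,"wx": 0,"wy": 0,"wz": 0,"claw": 5},{"x": 8.5,"y": -1,"z": 0,"wx": 0,"wy": 0,"wz": 0,"claw": 5},{"x": 13,"y": -1.5,"z": 0,"wx": 0,"wy": 0,"wz": 0,"claw": 5},{"x": 17.5,"y": -2,"z": 0,"wx": 0,"wy": 0,"wz": 0,"claw": 5},{"x": 22,"y": -2.5,"z": 0,"wx": 0,"wy": 0,"wz": 0,"claw": 5},{"x": 26.5,"y": -3,"z": 0,"wx": 0,"wy": 0,"wz": 0,"claw": 5},{"x": 31,"y": -3.5,"z": 0,"wx": 0,"wy": 0,"wz": 0,"claw": 5},{"x": 35.5,"y": -4.4,"z": 2,"wx": 0,"wy": 0,"wz": 0,"claw": 5},{"x": 38,"y": -4.4,"z": 5,"wx": 0,"wy": 0,"wz": 0,"claw": 5},{"x": 38,"y": -4.4,"z": 6,"wx": 0,"wy": 0,"wz": 0,"claw": 5},{"x": 38,"y": -4.4,"z": 6,"wx": 0,"wy": 0,"wz": 0,"claw": 5},{"x": 38,"y": -4.4,"z": 6,"wx": 0,"wy": 0,"wz": 0,"claw": 5}]}}

```text
time_s: 14.8
eef_pos: [0.5757, -0.1492, 0.1407]
eef_rot: [-3.141, -0.0, -1.797]
force: [-0.3, 0.0, -0.1]
finger_gap: 0.579
finger_force: 0.0
```

```bash
python3 - <<'E'
from h import *
a=read_camera("scene");b=read_camera("top")
for c in("scene","top"):
  for q in("vial_yellow","vial_red"):print(q,[(round(d["p"],2),w(c,d["point"]).round(3).tolist()) for d in tip_of(c,q)[:3]])
x=np.hstack([cv2.resize(a[150:390,200:440],(400,400)),cv2.resize(b[160:310,130:280],(400,400))]);cv2.imwrite("pics/p2.png",x)
s=telemetry.get_state();print(s["eef_pos"],s["finger_gap"],[to([*V[k],.058]) for k in("blue",)])
E
```

```text
vial_yellow [(0.52, [0.604, 0.182, 0.066])]
vial_red []
vial_yellow [(0.64, [0.602, 0.184, 0.073])]
vial_red [(0.73, [0.614, 0.235, 0.07]), (0.59, [0.408, -0.041, -0.002])]
[ 0.57561399 -0.14916886  0.14143489] 0.5736052759828477 [array([0.22, 0.13, 8.34])]
```

View pics/p2.png

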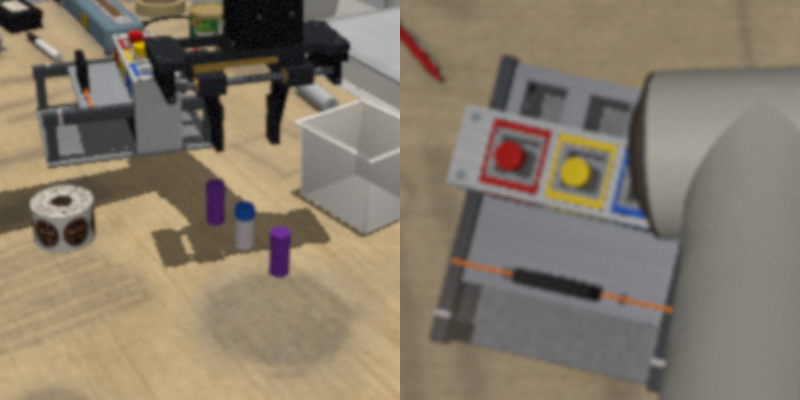

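Red (crop at 508,155) and yellow (575,172) are in their wells. The gripper is over the blue-capped vial (245,225), with purple ones on both sides.

Call:
{"op": "move_arm", "data": {"increments": [{"x": 0.2,"y": 0.1,"z": 3,"wx": 0,"wy": 0,"wz": 0,"claw": 5},{"x": 0.2,"y": 0.1,"z": 6,"wx": 0,"wy": 0,"wz": 0,"claw": 5},{"x": 0.2,"y": 0.1,"z": 8.3,"wx": 0,"wy": 0,"wz": 0,"claw": 5},{"x": 0.2,"y": 0.1,"z": 8.3,"wx": 0,"wy": 0,"wz": 0,"claw": 5},{"x": 0.2,"y": 0.1,"z": 8.3,"wx": 0,"wy": 0,"wz": 0,"claw": 1.2},{"x": 0.2,"y": 0.1,"z": 8.3,"wx": 0,"wy": 0,"wz": 0,"claw": 1.2},{"x": 0.2,"y": 0.1,"z": 8.3,"wx": 0,"wy": 0,"wz": 0,"claw": 1.2},{"x": 0.2,"y": 0.1,"z": 8.3,"wx": 0,"wy": 0,"wz": 0,"claw": 1.2},{"x": 0.2,"y": 0.1,"z": 8.3,"wx": 0,"wy": 0,"wz": 0,"claw": 1.2},{"x": 0.2,"y": 0.1,"z": 8.3,"wx": 0,"wy": 0,"wz": 0,"claw": 1.2}]}}

```text
time_s: 16.1
eef_pos: [0.5742, -0.1517, 0.0585]
eef_rot: [-3.14, 0.0, -1.798]
force: [0.1, 0.1, 3.6]
finger_gap: 0.246
finger_force: 12.0
```

```bash
python3 - <<'E'
from h import *
s=telemetry.get_state();print(s["eef_pos"],s["eef_rot"],to([*V["blue"],.058]),to([*LN["blue"],.2]))
E
```

```text
[ 0.57418754 -0.15172174  0.05845158] [-3.13997696e+00  7.76000981e-05 -1.79847006e+00] [-0.07  0.03  0.05] [-28.08   4.38 -14.16]
```

Call:
{"op": "move_arm", "data": {"increments": [{"x": 0,"y": 0,"z": -5,"wx": 0,"wy": 0,"wz": 0,"claw": 1.2},{"x": 0,"y": 0,"z": -10,"wx": 0,"wy": 0,"wz": 0,"claw": 1.2},{"x": -4,"y": 0.7,"z": -14,"wx": 0,"wy": 0,"wz": 0,"claw": 1.2},{"x": -8.5,"y": 1.4,"z": -14,"wx": 0,"wy": 0,"wz": 0,"claw": 1.2},{"x": -13,"y": 2.1,"z": -14,"wx": 0,"wy": 0,"wz": 0,"claw": 1.2},{"x": -17.5,"y": 2.8,"z": -14,"wx": 0,"wy": 0,"wz": 0,"claw": 1.2},{"x": -22,"y": 3.5,"z": -14,"wx": 0,"wy": 0,"wz": 0,"claw": 1.2},{"x": -26,"y": 4.2,"z": -14,"wx": 0,"wy": 0,"wz": 0,"claw": 1.2},{"x": -28.1,"y": 4.4,"z": -13,"wx": 0,"wy": 0,"wz": 0,"claw": 1.2},{"x": -28.1,"y": 4.4,"z": -12.5,"wx": 0,"wy": 0,"wz": 0,"claw": 1.2},{"x": -28.1,"y": 4.4,"z": -12.5,"wx": 0,"wy": 0,"wz": 0,"claw": 1.2},{"x": -28.1,"y": 4.4,"z": -12.5,"wx": 0,"wy": 0,"wz": 0,"claw": 1.2}]}}

```text
time_s: 17.3
eef_pos: [0.594, 0.1307, 0.1821]
eef_rot: [3.141, -0.001, -1.8]
force: [0.2, 0.4, 0.2]
finger_gap: 0.241
finger_force: 12.0
```

```bash
python3 - <<'E'
from h import *
s=telemetry.get_state();print(s["eef_pos"],s["eef_rot"],s["finger_gap"],to([*LN["blue"],.130]))
a=read_camera("scene");b=read_camera("top")
for c in("scene","top"):
    for q in("vial_blue","lane_blue"):
        print(c,q,[(round(d["p"],2),w(c,d["point"]).round(3).tolist()) for d in tip_of(c,q)[:4]])
E
```

```text
[0.59401545 0.13069486 0.18209418] [ 3.14061480e+00 -1.01712188e-03 -1.80014952e+00] 0.24144039811902127 [-0.13 -0.05  5.21]
scene vial_blue [(0.91, [0.582, -0.214, -0.002]), (0.62, [0.574, -0.094, 0.001]), (0.46, [0.595, 0.132, 0.121])]
scene lane_blue [(0.96, [0.599, 0.125, 0.07])]
top vial_blue [(0.61, [0.57, -0.092, 0.001]), (0.42, [0.581, -0.215, -0.002]), (0.37, [0.596, 0.128, 0.124])]
top lane_blue [(0.64, [0.595, 0.128, 0.069])]
```

Call:
{"op": "move_arm", "data": {"increments": [{"x": 0,"y": 0,"z": 1,"wx": 0,"wy": 0,"wz": 0,"claw": 1.2},{"x": 0,"y": 0,"z": 2,"wx": 0,"wy": 0,"wz": 0,"claw": 1.2},{"x": 0,"y": 0,"z": 3,"wx": 0,"wy": 0,"wz": 0,"claw": 1.2},{"x": 0,"y": 0,"z": 4,"wx": 0,"wy": 0,"wz": 0,"claw": 1.2},{"x": 0,"y": 0,"z": 4.6,"wx": 0,"wy": 0,"wz": 0,"claw": 1.2},{"x": 0,"y": 0,"z": 5.1,"wx": 0,"wy": 0,"wz": 0,"claw": 1.2},{"x": 0,"y": 0,"z": 5.1,"wx": 0,"wy": 0,"wz": 0,"claw": 1.2}]}}

```text
time_s: 18.3
eef_pos: [0.5939, 0.1319, 0.1306]
eef_rot: [3.14, -0.001, -1.799]
force: [-0.2, -0.7, -0.2]
finger_gap: 0.248
finger_force: 12.0
```

Call:
{"op": "move_arm", "data": {"increments": [{"x": 0,"y": 0,"z": 0,"wx": 0,"wy": 0,"wz": 0,"claw": 4},{"x": 0,"y": 0,"z": 0,"wx": 0,"wy": 0,"wz": 0,"claw": 5},{"x": 0,"y": 0,"z": 0,"wx": 0,"wy": 0,"wz": 0,"claw": 5},{"x": 0,"y": 0,"z": 0,"wx": 0,"wy": 0,"wz": 0,"claw": 5},{"x": 0,"y": 0,"z": -3,"wx": 0,"wy": 0,"wz": 0,"claw": 4.5},{"x": 0,"y": 0,"z": -6,"wx": 0,"wy": 0,"wz": 0,"claw": 4},{"x": -2,"y": 4,"z": -6,"wx": 0,"wy": 0,"wz": 0,"claw": 4},{"x": -5,"y": 8.5,"z": -6,"wx": 0,"wy": 0,"wz": 0,"claw": 4},{"x": -5,"y": 8.5,"z": -6,"wx": 0,"wy": 0,"wz": 0,"claw": 4},{"x": -5,"y": 8.5,"z": -6,"wx": 0,"wy": 0,"wz": 0,"claw": 4}]}}

```text
time_s: 19.3
eef_pos: [0.5222, 0.201, 0.1922]
eef_rot: [-3.141, 0.001, -1.796]
force: [0.5, -0.4, 0.2]
finger_gap: 0.461
finger_force: 0.0
```

```bash
python3 - <<'E'
from h import *
G=L-.085*lx
s=telemetry.get_state();print(s["eef_pos"],s["eef_rot"],s["finger_gap"],G,to([*G,.102]))
a=read_camera("scene");b=read_camera("top")
for c in("scene","top"):
    for q in("vial_red","vial_yellow","vial_blue","gate_grip"):
        print(c,q,[(round(d["p"],2),w(c,d["point"]).round(3).tolist()) for d in tip_of(c,q)[:4]])
x=np.hstack([cv2.resize(a[140:260,210:330],(400,400)),cv2.resize(b[160:310,130:280],(400,400))]);cv2.imwrite("pics/p3.png",x)
E
```

```text
[0.52219506 0.2009532  0.19221802] [-3.14077807e+00  7.52087316e-04 -1.79609462e+00] 0.4614292485569195 [0.52321 0.19971] [ 0.11 -0.12  9.02]
scene vial_red []
scene vial_yellow [(0.2, [0.609, 0.183, 0.008])]
scene vial_blue [(0.87, [0.57, -0.092, 0.001]), (0.59, [0.595, 0.132, 0.068]), (0.55, [0.583, -0.21, 0.0])]
scene gate_grip [(0.55, [0.527, 0.2, 0.1])]
top vial_red [(0.73, [0.603, 0.187, 0.073]), (0.23, [0.604, 0.183, 0.071])]
top vial_yellow [(0.57, [0.601, 0.184, 0.071])]
top vial_blue [(0.71, [0.595, 0.131, 0.067]), (0.54, [0.574, -0.09, -0.001]), (0.49, [0.582, -0.212, -0.002])]
top gate_grip [(0.77, [0.521, 0.203, 0.103])]
```

View pics/p3.png

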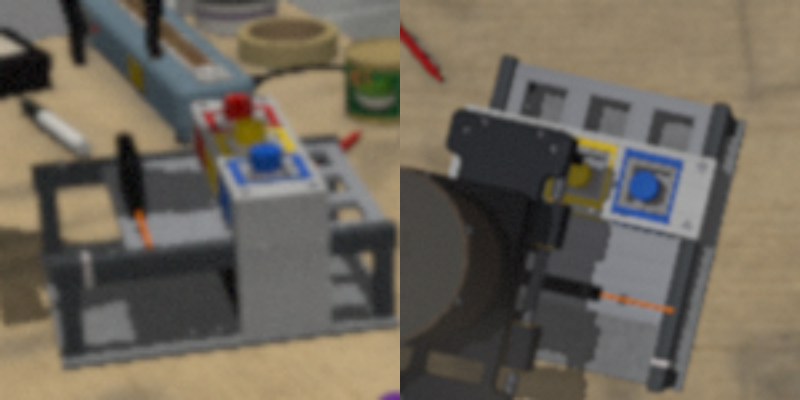

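All three caps stick out of their own wells (scene crop red 237,105, yellow 250,127, blue 265,155). Next is the gate.

Call:
{"op": "move_arm", "data": {"increments": [{"x": 0.1,"y": 0,"z": 3,"wx": 0,"wy": 0,"wz": 0,"claw": 4},{"x": 0.1,"y": 0,"z": 6,"wx": 0,"wy": 0,"wz": 0,"claw": 4},{"x": 0.1,"y": 0,"z": 8,"wx": 0,"wy": 0,"wz": 0,"claw": 4},{"x": 0.1,"y": 0,"z": 9,"wx": 0,"wy": 0,"wz": 0,"claw": 4},{"x": 0.1,"y": 0,"z": 9,"wx": 0,"wy": 0,"wz": 0,"claw": 4}]}}

```text
time_s: 20.3
eef_pos: [0.5221, 0.1985, 0.1003]
eef_rot: [3.14, -0.002, -1.799]
force: [-0.1, -0.7, -0.7]
finger_gap: 0.456
finger_force: 0.0
```

Call:
{"op": "move_arm", "data": {"increments": [{"x": 0,"y": 0,"z": 0,"wx": 0,"wy": 0,"wz": 0,"claw": 0.5},{"x": 0,"y": 0,"z": 0,"wx": 0,"wy": 0,"wz": 0,"claw": 0.5},{"x": 0,"y": 0,"z": 0,"wx": 0,"wy": 0,"wz": 0,"claw": 0.5},{"x": 0,"y": 0,"z": 0,"wx": 0,"wy": 0,"wz": 0,"claw": 0.5},{"x": 0,"y": 0,"z": 0,"wx": 0,"wy": 0,"wz": 0,"claw": 0.5},{"x": 0,"y": 0,"z": 0,"wx": 0,"wy": 0,"wz": 0,"claw": 0.5}], "grip_force": 40}}

```text
time_s: 20.9
eef_pos: [0.5238, 0.199, 0.1023]
eef_rot: [-3.139, 0.001, -1.799]
force: [4.0, -2.4, 1.1]
finger_gap: 0.134
finger_force: 40.0
```

Call:
{"op": "move_arm", "data": {"increments": [{"x": 0,"y": 0.4,"z": 0,"wx": 0,"wy": 0,"wz": 0,"claw": 0.5},{"x": 0,"y": 0.8,"z": 0,"wx": 0,"wy": 0,"wz": 0,"claw": 0.5},{"x": 0,"y": 1.2,"z": 0,"wx": 0,"wy": 0,"wz": 0,"claw": 0.5},{"x": 0,"y": 1.6,"z": 0,"wx": 0,"wy": 0,"wz": 0,"claw": 0.5},{"x": 0,"y": 2,"z": 0,"wx": 0,"wy": 0,"wz": 0,"claw": 0.5},{"x": 0,"y": 2.4,"z": 0,"wx": 0,"wy": 0,"wz": 0,"claw": 0.5},{"x": 0,"y": 2.8,"z": 0,"wx": 0,"wy": 0,"wz": 0,"claw": 0.5},{"x": 0,"y": 3.2,"z": 0,"wx": 0,"wy": 0,"wz": 0,"claw": 0.5},{"x": 0,"y": 3.6,"z": 0,"wx": 0,"wy": 0,"wz": 0,"claw": 0.5},{"x": 0,"y": 4.0,"z": 0,"wx": 0,"wy": 0,"wz": 0,"claw": 0.5},{"x": 0,"y": 4.0,"z": 0,"wx": 0,"wy": 0,"wz": 0,"claw": 0.5},{"x": 0,"y": 4.0,"z": 0,"wx": 0,"wy": 0,"wz": 0,"claw": 0.5}]}}

```text
time_s: 22.1
eef_pos: [0.4858, 0.208, 0.1023]
eef_rot: [-3.137, 0.002, -1.798]
force: [10.1, -5.3, -2.1]
finger_gap: 0.135
finger_force: 40.0
```

```bash
python3 - <<'E'
from h import *
s=telemetry.get_state();p=s["eef_pos"];print(p,s["force"],s["finger_gap"],"pull",(p[:2]-[.5238,.199])@-lx, "loader x",(p[:2]-L)@lx)
a=read_camera("scene");b=read_camera("top")
for c in("scene","top"):
    for q in("vial_red","vial_yellow","vial_blue","gate_grip","mark"):
        print(c,q,[(round(d["p"],2),w(c,d["point"]).round(3).tolist()) for d in tip_of(c,q)[:4]])
x=np.hstack([cv2.resize(a[140:260,210:330],(400,400)),cv2.resize(b[160:310,130:280],(400,400))]);cv2.imwrite("pics/p4.png",x)
E
```

```text
[0.48583738 0.20801092 0.10229595] [10.05715514 -5.28924738 -2.13590666] 0.13543737307301829 pull 0.03901205994575964 loader x -0.12325585994575958
scene vial_red []
scene vial_yellow []
scene vial_blue [(0.68, [0.571, -0.094, -0.002]), (0.66, [0.58, -0.213, -0.0])]
scene gate_grip [(0.91, [0.489, 0.209, 0.101])]
scene mark [(0.58, [0.485, 0.206, 0.093])]
top vial_red [(0.44, [0.618, 0.231, 0.007])]
top vial_yellow [(0.38, [0.603, 0.185, 0.01])]
top vial_blue [(0.53, [0.597, 0.134, 0.008]), (0.51, [0.571, -0.093, 0.002])]
top gate_grip [(0.76, [0.481, 0.214, 0.101]), (0.29, [0.41, -0.04, -0.003])]
top mark [(0.75, [0.486, 0.21, 0.091])]
```

View pics/p4.png

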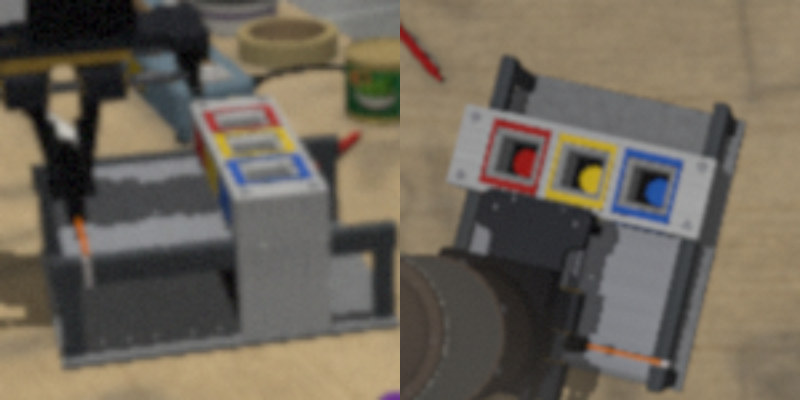

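The vials are down in their pockets (top crop 525,162; 592,180; 657,190). The pointer end lies on the white line (top crop 665,362; scene crop 85,250). I'll let it settle, then hand in.

Call:
{"op": "move_arm", "data": {"increments": [{"x": 0,"y": 0.1,"z": 0,"wx": 0,"wy": 0,"wz": 0,"claw": 0.5},{"x": 0,"y": 0.1,"z": 0,"wx": 0,"wy": 0,"wz": 0,"claw": 0.5},{"x": 0,"y": 0.1,"z": 0,"wx": 0,"wy": 0,"wz": 0,"claw": 0.5},{"x": 0,"y": 0.1,"z": 0,"wx": 0,"wy": 0,"wz": 0,"claw": 0.5},{"x": 0,"y": 0.1,"z": 0,"wx": 0,"wy": 0,"wz": 0,"claw": 0.5}]}}

```text
time_s: 23.2
eef_pos: [0.485, 0.2082, 0.1023]
eef_rot: [-3.137, 0.002, -1.799]
force: [10.1, -4.7, -2.2]
finger_gap: 0.134
finger_force: 40.0
```

```bash
python3 -c "
from h import *
s=telemetry.get_state();print((s['eef_pos'][:2]-[.5238,.199])@-lx,s['finger_force'],abs(s['qd']).max())
print(arm.finish_job())"
```

```text
0.039834293581501416 40.02356763230637 0.0015715496244783182
the job is handed in; nothing more can be done
None
```

I loaded all three vials into their colour-matched wells and dropped them into the pockets. I handed the job in at about 23 s, still holding the gate at the mark (about 39.8 mm of pull); the hand-in returned no verdict.

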